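# Hand in a jar through the spring flap

### The arm

A 6-joint arm with a two-finger parallel gripper is mounted at the origin on the work surface. World frame = base frame: x ahead of the robot, y to its left, z up, the work surface at z = 0. Lengths are in m, angles in degrees, forces in N, time in s.
With the tool pointing down it reaches from about 0.275 to 0.975 m from the base axis. Payload 8.4 kg.
Tool frame: the origin (TCP) lies midway between the tips of the shut fingers; the grasp point (between the pads) lies 19 mm behind it; z points along the fingers, y is the direction in which the jaws open and shut (so a half turn about z gives the same grasp; the last joint's range is limited). The gripper opens to 92 mm and grips with 3 to 60 N. Pads are 20 mm wide; open, the fingers measure 128 mm over their backs; the gripper's body (75 mm by 189 mm) begins 69 mm behind the grasp point.
Start: joints at [63.06, 20.225, 93.587, -0, 66.188, -0.138], TCP at [0.282, 0.558, 0.215] pointing down, gripper open.
Joint ranges: [-150.9, 150.9], [-52.94, 120.26], [3.33, 152.33], [-74.26, 254.26], [0, 154.13], [-172.89, 172.89]. Speed limits (degrees/s): [127.2, 127.2, 159.86, 180, 180, 180].

### API

Orientations are given as [roll, pitch, yaw] about the fixed x, y, z axes, in that order (R = Rz(yaw) Ry(pitch) Rx(roll)).
In Python, from station import r, get_image, job gives the robot as it stands.
- The arm moves only by the tool apply_moves, never from a script. Its argument "moves" is a list of rows, each a list of 5 numbers: the shift along the tool's x, y, z scaled (see below), then the turn about the tool's z scaled (see below), then the opening, from -1 (shut) to 1 (fully open). A call has 1 to 12 rows; each row shifts and turns the pose as measured when the row begins, along the tool's axes as they then stand; what a row does not reach is not made up. The controller multiplies each number of a shift by 0.1 m and each number of a turn by 0.12 rad. A row lasts 1/10 s, in which the tool goes at most 50 mm and 8.59 degrees, less where a joint would pass 70% of its speed; a pose out of reach is approached as far as the arm can. A call with a number of a shift or a turn outside -1 to 1 is refused whole. A call with a gripper value outside its range is refused whole. The fingers move at their own pace and stop on an object; "force" is the grip in N (left out, the last holds). Time passes only in rows, so rows that do not move let the fingers close. It gives the time, the measured TCP pose, the force and the opening at its end, in the units of the state.
- r.get_obs(): the state, without advancing time (a new reading comes with each control period).
- get_image(name): name is "scene" or "side" or "wrist"; returns a dict with "img" (420x560x3 uint8, red, green, blue), "z_map" (420x560 float32, m along the optical axis (not along the pixel's ray), 0 where there is no reading), "mtx" (3x3 intrinsics, pixels), "extrinsics" (4x4, takes a point from world to camera coordinates). Camera axes: x right, y down, z forward; pixel columns grow to the right and rows downward; lengths in m; the calibration is good to about 2 mm. A picture is of the moment at which its call begins.
- job.close_job(): hands the job in, once; it reports no verdict.
The state is a dict: "time_s": time; "q": joint angles; "qvel": joint speeds; "tau": joint torques, N m; "ee_pos": TCP position; "tcp_rot": TCP orientation; "wrist_force": force on the tool from outside, world axes, zero at the start; "torque": the same for the moment, N m; "width": finger opening in m.
Only numpy, scipy, OpenCV 4.12 (cv2) and the standard library are available. Lean on these libraries where they do the work, as an engineer would, in place of code of your own. Each camera call takes 0.05 s, during which the arm holds its last target.

### The job

A small capped jar stands on the open apron of the one-way hand-in tray. With one finger push the tray's spring flap open and keep it open, and with the other finger push the jar along the tray, past the flap and far enough in that the flap can swing fully shut behind it; then take the hand away and leave the flap shut. Push the jar only, never lift or tip it, do not shove the flap open with the jar, and leave everything else, the jars already inside included, where it is.

Things in the scene. Friction and masses are not known exactly. Their poses are not given: they have to be found in the camera images.
- jar: the jar to hand in: upright white plastic jar with a black screw cap, an even cylinder 44 mm in diameter and 45 mm high, 60 to 130 g. It stands on the apron of the tray, outside the flap (two jars just like it stand inside already). Origin: centre of its underside, which lies 6 mm above the work surface.
- tray: fixed grey hand-in tray, 370 x 148 mm, open at the top. Origin: on the work surface, mid doorway; +x along the tray from the apron through the doorway to the inside, +y across it to the hinge side, z up. Floor 6 mm thick, x -155 to 215 mm. Walls are 8 mm thick, up to 36 mm above the work surface. The apron (x below 0) has a wall on its -y side only.
- guide_wall (a point): top inner edge of the straight guide wall on the tray's -y side, on the doorway line (x = 0, y = -65 mm in the tray's frame, 36 mm up). The wall runs the tray's whole length. A jar touching it has its centre at y = -43 mm.
- inside (a point): point on the tray's floor inside, at x = 80, y = -43 mm of the tray's frame: a jar centred here is clear of the swinging flap (beside the guide wall that is so beyond x = 66 mm). Inside, walls also stand at y = +67 mm and x = 207 mm (inner faces), and two other jars stand with centres at x = 175 to 183 mm.
- flap (a joint): angle of the spring flap: 0 shut (across the doorway), up to 1.45 rad as it swings inward (+x of the tray). Upright aluminium plate 4 mm thick, from 10 to 56 mm above the work surface; a spring always shuts it (0.15 N m shut, 0.3 N m open, within about 1 s). Nothing is above it: fingers pointing down can pass through the doorway.
- hinge (a point): point on the hinge axis of the flap, 33 mm above the work surface (x = 0, y = 60 mm in the tray's frame), in a steel post 12 mm thick and 64 mm high
- flap_edge (a point): middle of the flap's free upright edge, 33 mm above the work surface, 100 mm from the hinge axis; moves with the flap. When shut, 25 mm stay open between it and the guide wall.
- pen_jar1: jar already inside the tray, same as the jar to hand in; origin at the centre of its underside; to be left alone
- pen_jar2: the other jar already inside the tray; origin at the centre of its underside; to be left alone
- glass_jar: large closed glass jar, 68 mm wide, 95 mm high, on the table on the guide-wall side; origin at the centre of its underside; to be left alone
- cups: white plastic beaker, 70 mm high, up to 72 mm wide, on the guide-wall side; origin at the centre of its underside; to be left alone
- jar_lid: dark metal lid lying flat, 68 mm wide, 14 mm high, on the hinge side of the tray; origin at the centre of its underside; to be left alone
- marker: marker pen lying flat, 138 mm long, 15 mm thick, on the hinge side of the tray; to be left alone
- goggles: clear safety goggles lying on the table, well away to the right; to be left alone
Mind the look-alikes: they are no part of the job. Leave any pink or purple look-alike of the jar alone.

How it is judged:
By the outcome, as a careful person would: the job done as asked, in the order asked, and still so for the second after the job is handed in, with the robot touching nothing.
It also fails if it takes over 51 s, if anything falls off the work surface, if the arm or the gripper's body presses on something with over 40 N, if the wrist force passes 120 N, or if a joint passes its speed limit or range.

## Working session

There is one attempt and no reset: what is moved stays moved. The work goes in short steps, Python scripts to look and compute and a tool call to move; the robot and the scene stay as the last step left them, time stands still between calls to the robot, and variables do not carry over. Pictures are saved under pics/ and viewed, and the job is handed in when it is done.

Besides the shell and the picture viewer there is one more tool, called after ">>>" as name(argument=value, ...), one argument or row to a line, values as JSON. apply_moves: Moves the arm, as the interface text tells. Its arguments: {"type":"object","properties":{"moves":{"type":"array"},"force":{"type":"number"}},"required":["moves"]}

```bash
ls; mkdir -p pics; cat > h.py <<'E'
import numpy as np, cv2
from station import r,get_image,job
def save(d,name,crop=None,scale=1):
    im=cv2.cvtColor(d["img"],cv2.COLOR_RGB2BGR)
    if crop: im=im[crop[1]:crop[3],crop[0]:crop[2]]
    if scale!=1: im=cv2.resize(im,None,fx=scale,fy=scale,interpolation=cv2.INTER_CUBIC)
    cv2.imwrite("pics/"+name,im)
def cloud(d):
    z=d["z_map"];K=d["mtx"];v,u=np.mgrid[:z.shape[0],:z.shape[1]]
    P=np.stack([(u-K[0,2])/K[0,0]*z,(v-K[1,2])/K[1,1]*z,z],-1)
    T=np.linalg.inv(d["extrinsics"])
    W=P@T[:3,:3].T+T[:3,3]; W[z==0]=np.nan
    return W
def proj(d,p):
    p=np.atleast_2d(p);T=d["extrinsics"];c=p@T[:3,:3].T+T[:3,3];q=c@d["mtx"].T
    return q[:,:2]/q[:,2:]
E
python3 - <<'E'
from h import *
import pickle
print(r.get_obs())
D={}
for n in ["scene","side","wrist"]:
    d=get_image(n);D[n]=d;save(d,n+"0.png");print(n,d["extrinsics"].round(3).tolist(),d["mtx"][0,0])
pickle.dump(D,open("d0.pkl","wb"))
E
```

```text
pics
{'time_s': 0.0, 'q': array([ 6.30592462e+01,  2.02609473e+01,  9.36279175e+01, -6.80821205e-04,
        6.61867777e+01, -1.39017581e-01]), 'qvel': array([-0.01718319, -0.07984916, -0.02753475,  0.03225267, -0.0163971 ,
        0.09287544]), 'tau': array([ 5.29620593e-04, -5.93848228e+01, -3.34227812e+01,  6.96461624e-02,
        2.34819209e-02, -1.55593198e-04]), 'ee_pos': array([0.28161719, 0.55742274, 0.21388912]), 'tcp_rot': array([-1.79924356e+02,  4.38963210e-04,  1.53198539e+02]), 'wrist_force': array([ 0.79796342, -0.20356893,  0.7835651 ]), 'torque': array([-0.03028125,  0.03320692,  0.03504332]), 'width': 0.09194950784488708}
scene [[-0.841, 0.54, 0.016, 0.576], [0.4, 0.642, -0.654, -0.133], [-0.364, -0.544, -0.756, 1.112], [0.0, 0.0, 0.0, 1.0]] 416.73511791299944
side [[0.754, -0.656, -0.009, -0.515], [-0.522, -0.592, -0.614, 0.259], [0.398, 0.468, -0.789, 0.828], [0.0, 0.0, 0.0, 1.0]] 405.1507702649993
wrist [[0.451, 0.892, -0.002, -0.624], [0.868, -0.438, 0.234, -0.027], [0.208, -0.107, -0.972, 0.391], [0.0, 0.0, 0.0, 1.0]] 310.8977314107684
```

View pics/scene0.png

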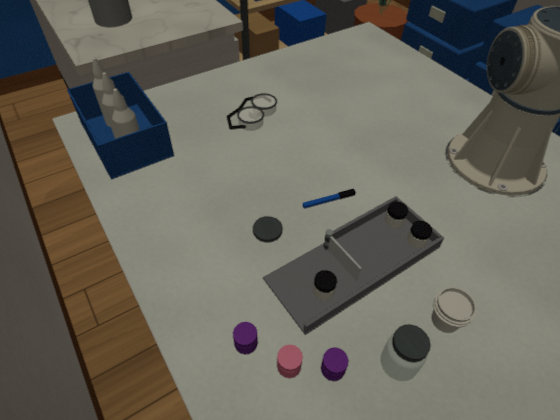

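View pics/side0.png

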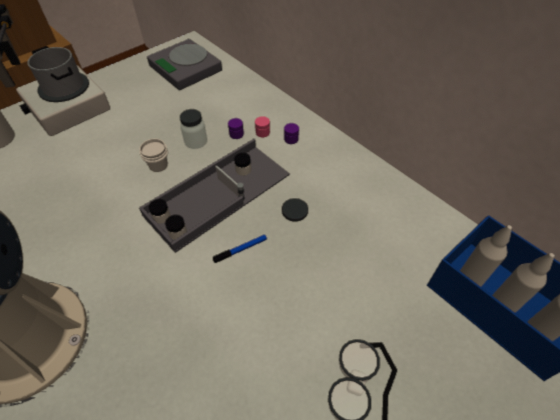

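View pics/wrist0.png

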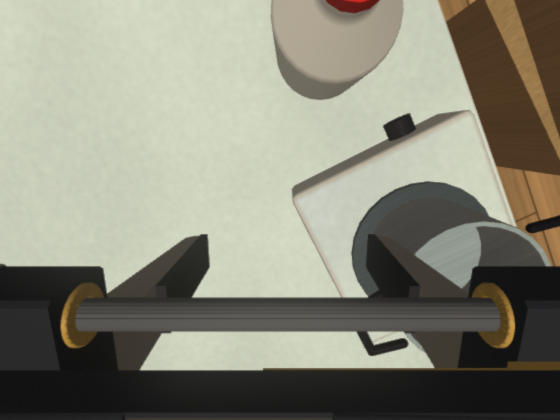

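Candidates in the scene image: a black-capped jar on the apron (325,282); black-capped pen jars inside (397,210) and (421,230); glass jar (410,345); purple jars (245,335) and (335,362); pink jar (290,360). By the description I want (325,282). Next I measure the tray and check the choice in a crop.

```bash
python3 - <<'E'
from h import *
import pickle
from scipy.optimize import minimize
D=pickle.load(open("d0.pkl","rb"))
save(D["scene"],"crop0.png",(250,180,460,400),3)
res={}
for n in ["scene","side"]:
    d=D[n];W=cloud(d)
    fl=W[...,2]
    print(n,"table z",np.nanmedian(fl[np.abs(fl)<.02]))
    # walls top at 36mm: pixels connected; use area near tray
    pts=W[np.isfinite(fl)]
    col=d["img"][np.isfinite(fl)].astype(int)
    res[n]=(pts,col)
d=D["scene"];W=cloud(d)
for name,(u,v) in dict(jar=(325,280),p1=(397,209),p2=(421,229),post=(328,238),flapend=(360,270),lid=(267,228),floor=(380,245),apron=(300,290),glass=(410,340),cup=(455,300)).items(): print(name,W[v,u].round(4), d["img"][v,u])
d=D["side"];W=cloud(d)
for name,(u,v) in dict(jar=(243,158),p1=(158,207),p2=(175,222),post=(240,188),flapend=(219,168),lid=(295,209),floor=(190,190),apron=(265,175)).items(): print(name,W[v,u].round(4), d["img"][v,u])
E
```

```text
scene table z -0.0006474873997930342
side table z 0.0007968724753074641
jar [0.6294 0.0768 0.0508] [13 13 10]
p1 [0.3828 0.0148 0.0491] [17 16 15]
p2 [0.3787 0.0843 0.0491] [15 15 17]
post [ 0.5637 -0.0007  0.0517] [33 35 33]
flapend [0.5321 0.0765 0.0054] [74 72 69]
lid [ 0.6421 -0.116   0.0143] [47 50 48]
floor [0.4521 0.0495 0.0042] [79 78 76]
apron [0.6656 0.0487 0.0054] [77 76 74]
glass [0.5999 0.2608 0.0953] [46 48 46]
cup [0.4537 0.2422 0.0571] [144 139 126]
jar [0.6264 0.0713 0.0512] [10  8  9]
p1 [0.3714 0.076  0.0508] [12  9 11]
p2 [0.3774 0.0091 0.0529] [10  9  9]
post [ 0.5533 -0.0106  0.0564] [60 57 52]
flapend [0.5561 0.0816 0.0537] [114 112 103]
lid [ 0.6335 -0.1252  0.0146] [40 42 40]
floor [0.4751 0.1092 0.0052] [77 70 69]
apron [0.6555 0.0177 0.008 ] [77 70 69]
```

View pics/crop0.png

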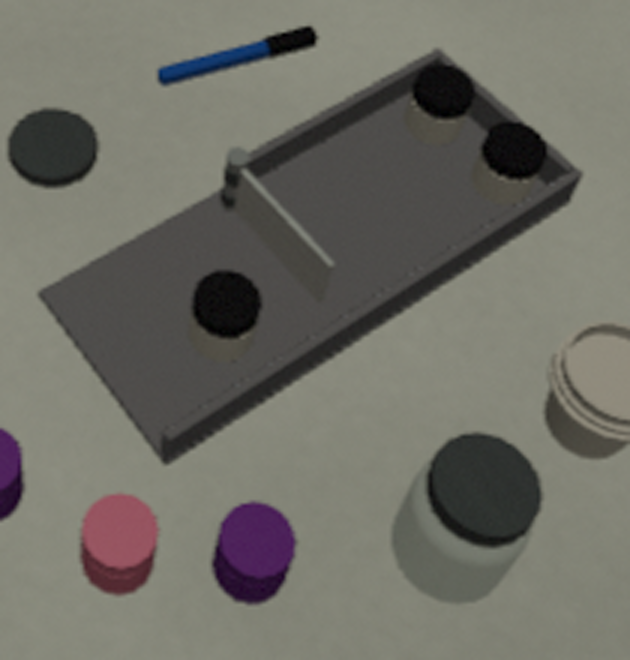

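```bash
cat > fit.py <<'E'
from h import *
import pickle
from scipy.optimize import minimize, least_squares
D=pickle.load(open("d0.pkl","rb"))
def toT(P,t):
    c,s=np.cos(t[2]),np.sin(t[2]); d=P[:,:2]-t[:2]
    return np.stack([c*d[:,0]+s*d[:,1],-s*d[:,0]+c*d[:,1]],1)
def seg(q,a,b):
    a,b=np.array(a),np.array(b);u=b-a;s=np.clip(((q-a)@u)/(u@u),0,1);return np.linalg.norm(q-a-s[:,None]*u,axis=1)
def res(t,P):
    q=toT(P,t)
    return np.min([seg(q,(-.155,-.069),(.215,-.069)),seg(q,(.0,.071),(.211,.071)),seg(q,(.211,-.073),(.211,.075))],0)
allP={}
for n in ["scene","side"]:
    W=cloud(D[n]).reshape(-1,3);C=D[n]["img"].reshape(-1,3).astype(int)
    off=np.nanmedian(W[np.abs(W[:,2])<.004,2])
    m=np.isfinite(W[:,2])&(np.abs(W[:,2]-off-.036)<.003)&(W[:,0]>.3)&(W[:,0]<.78)&(W[:,1]>-.1)&(W[:,1]<.22)
    P=W[m]
    def best(P,x0s):
        b=None
        for x0 in x0s:
            s=least_squares(res,x0,args=(P,),loss="soft_l1",f_scale=.004)
            if b is None or s.cost<b.cost:b=s
        return b
    x0s=[(.55,.05,a) for a in np.radians([150,160,170,180,-170,-160])]
    b=best(P,x0s);rr=res(b.x,P)
    P2=P[rr<.012];b=best(P2,[b.x]);rr=res(b.x,P2)
    print(n,len(P),len(P2),b.x[:2].round(4),np.degrees(b.x[2]).round(2),np.median(rr).round(4))
    allP[n]=P2
    # caps
    for nm,c in dict(jar=(.628,.074),p1=(.378,.012),p2=(.375,.08)).items():
        k=(np.abs(W[:,2]-.051)<.006)&(np.hypot(W[:,0]-c[0],W[:,1]-c[1])<.035)&(C.sum(1)<70)
        cc,rad=cv2.minEnclosingCircle(W[k][:,:2].astype(np.float32))
        print(nm,np.round(cc,4),round(rad,4),"tray",toT(np.array([cc]),b.x).round(4), W[k][:,2].mean().round(4))
P=np.vstack(list(allP.values()));b=best(P,[b.x]);print("both",b.x.round(4),np.degrees(b.x[2]))
np.save("tray.npy",b.x)
t=b.x;c,s=np.cos(t[2]),np.sin(t[2])
def W3(x,y,z): return [t[0]+c*x-s*y,t[1]+s*x+c*y,z]
for n in ["scene","side"]:
    d=D[n];im=cv2.cvtColor(d["img"],cv2.COLOR_RGB2BGR);im=cv2.resize(im,None,fx=4,fy=4)
    def line(ps,col):
        p=(proj(d,np.array(ps))*4+2).astype(int);cv2.polylines(im,[p],False,col,1)
    line([W3(-.155,-.065,.036),W3(.207,-.065,.036),W3(.207,.067,.036),W3(0,.067,.036)],(0,255,0))
    line([W3(-.155,-.073,0),W3(.215,-.073,0)],(0,255,255));line([W3(-.155,-.065,.006),W3(-.155,.075,.006)],(0,255,255))
    line([W3(0,.06,.056),W3(0,-.04,.056),W3(0,-.04,.01)],(0,0,255))
    u,v=(proj(d,np.array([W3(0,0,0.03)]))[0]*4).astype(int)
    cv2.imwrite(f"pics/fit_{n}.png",im[max(0,v-300):v+300,max(0,u-400):u+400])
E
python3 fit.py
```

```text
scene 1211 1001 [0.5589 0.0539] 181.27 0.0021
jar [0.6284 0.0761] 0.0219 tray [[-0.0699 -0.0206]] 0.05
p1 [0.3821 0.0147] 0.0221 tray [[0.1777 0.0353]] 0.0493
p2 [0.3763 0.082 ] 0.0237 tray [[ 0.182  -0.0321]] 0.0493
side 920 771 [0.554  0.0524] 181.28 0.002
jar [0.6225 0.0728] 0.022 tray [[-0.0689 -0.0189]] 0.051
p1 [0.3752 0.0129] 0.0218 tray [[0.1796 0.0355]] 0.0514
p2 [0.3719 0.0806] 0.0221 tray [[ 0.1814 -0.0323]] 0.0513
both [0.556  0.0534 3.165 ] 181.34344322838157
```

View pics/fit_scene.png

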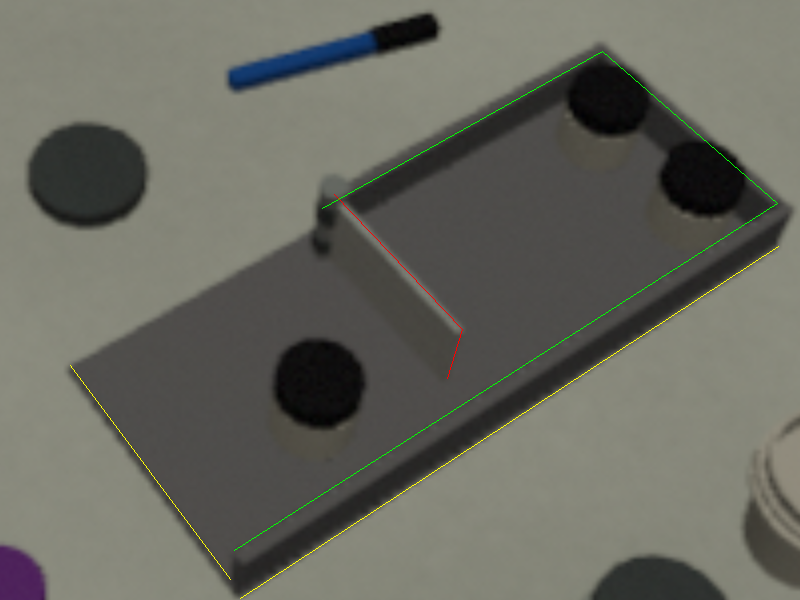

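View pics/fit_side.png

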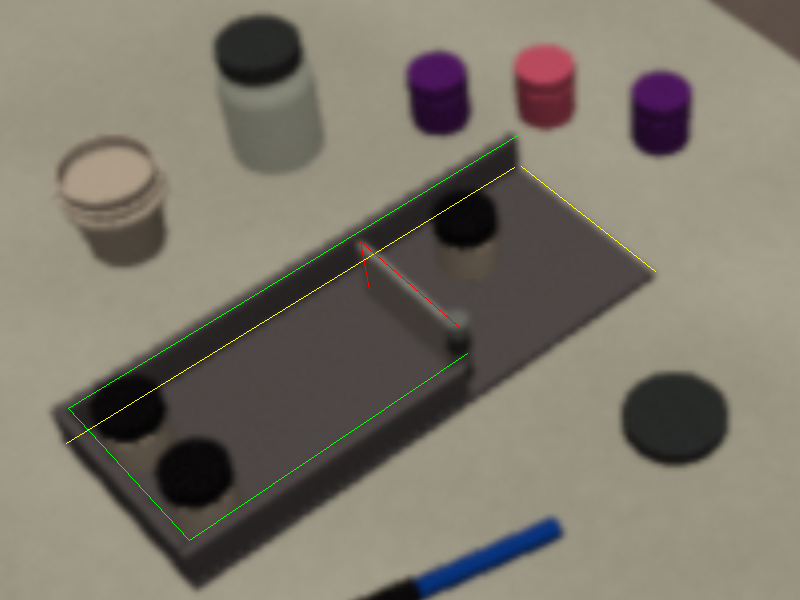

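```bash
cat > sim.py <<'E'
from h import *
T=np.load("tray.npy")
HX,HY=.010,.009   # half along tool x, tool y
def rect(c,phi,n=9):
    u=np.array([np.cos(phi),np.sin(phi)]);v=np.array([-u[1],u[0]])
    e=np.linspace(-1,1,n);p=[c+u*HY*a+v*HX*b for a,b in [(1,t) for t in e]+[(t,-1) for t in e[::-1]]+[(-1,-t) for t in e]+[(t,1) for t in e]]
    # order: build corners
    cs=[c+u*HY*a+v*HX*b for a,b in [(1,1),(-1,1),(-1,-1),(1,-1)]]
    return np.array(p),np.array(cs,np.float32)
def theta(pts):
    d=pts-np.array([0,.06]);r=np.hypot(*d.T);al=np.arctan2(d[:,0],-d[:,1])
    ok=(r<.100)&(r>.006)
    return max(0,(al+np.arcsin(.002/np.maximum(r,.0021)))[ok].max()) if ok.any() else 0
def segd(q,a,b):
    u=b-a;s=np.clip((q-a)@u/(u@u),0,1);return np.linalg.norm(q-a-s*u)
def run(keys,jar,n=40,verbose=True):
    # keys: (mx,my,phi_deg,s) mm -> TCP mid
    jar=np.array(jar,float);out=[]
    for k in range(len(keys)-1):
        k0,k1=np.array(keys[k],float),np.array(keys[k+1],float)
        for i in range(n+1):
            p=k0+(k1-k0)*i/n;m=p[:2]/1000;phi=np.radians(p[2]);s=p[3]/1000
            u=np.array([np.cos(phi),np.sin(phi)]);A=m+u*s/2;B=m-u*s/2
            Ap,Ac=rect(A,phi);Bp,Bc=rect(B,phi)
            th=theta(Ap)
            for _ in range(5):
                d=jar-Bp;dd=np.hypot(*d.T);j=dd.argmin()
                if dd[j]<.022: jar=jar+d[j]/dd[j]*(.022-dd[j])
                if jar[1]<-.043: jar[1]=-.043
            tip=np.array([.1*np.sin(th),.06-.1*np.cos(th)])
            fc=segd(jar,np.array([0,.06]),tip)-.024
            ac=np.hypot(*(Ap-jar).T).min()-.022
            rA=np.hypot(*(A-np.array([0,.06])))
            bf=min(segd(b,np.array([0,.06]),tip) for b in Bp)-.002
            pc=np.hypot(*(np.vstack([Ap])-np.array([0,.06])).T).min()-.006
            out.append((k,th,fc,ac))
            if verbose and i in (0,n//4,n//2,3*n//4,n): print(k,i,"A",(A*1e3).round(),"B",(B*1e3).round(),"jar",(jar*1e3).round(),"th%.0f flapclr%.0f Aclr%.0f rA%.0f Bflap%.0f post%.0f wallB%.0f"%(np.degrees(th),fc*1e3,ac*1e3,rA*1e3,bf*1e3,pc*1e3,(Bp[:,1].min()+.065)*1e3))
    return out
E
python3 - <<'E'
from sim import *
def key(A,B): # centres mm
    A=np.array(A,float);B=np.array(B,float);d=A-B;m=(A+B)/2;s=np.hypot(*d)
    return (*m,np.degrees(np.arctan2(d[1],d[0])),s)
for ks in [[((-19,26),(-118+ -2,-14)),((-19+8,26),(-112,-14)),((30,28),(-75,-12))]]:
    print([np.round(key(*k)) for k in ks])
# by phi
def kb(B,phi,s): 
    p=np.radians(phi);u=np.array([np.cos(p),np.sin(p)]);m=np.array(B)+u*s/2;return (*m,phi,s)
keys=[kb((-110,-8),22,110),kb((-68,-8),22,110),kb((-30,-14),40,90),kb((20,-24),65,65),kb((54,-33),75,60)]
for k in keys: print(np.round(k))
run(keys,(-.0695,-.0198))
E
```

```text
[array([-70.,   6.,  22., 109.]), array([-62.,   6.,  22., 109.]), array([-22.,   8.,  21., 112.])]
[-59.  13.  22. 110.]
[-17.  13.  22. 110.]
[ 4. 15. 40. 90.]
[34.  5. 65. 65.]
[62. -4. 75. 60.]
0 0 A [-8. 33.] B [-110.   -8.] jar [-70. -20.] th11 flapclr59 Aclr48 rA28 Bflap108 post9 wallB44
0 10 A [ 2. 33.] B [-100.   -8.] jar [-66. -21.] th34 flapclr76 Aclr54 rA27 Bflap108 post10 wallB44
0 20 A [13. 33.] B [-89.  -8.] jar [-58. -25.] th56 flapclr78 Aclr58 rA30 Bflap99 post14 wallB44
0 30 A [23. 33.] B [-78.  -8.] jar [-51. -30.] th67 flapclr79 Aclr64 rA36 Bflap90 post18 wallB44
0 40 A [34. 33.] B [-68.  -8.] jar [-48. -34.] th73 flapclr82 Aclr73 rA43 Bflap82 post24 wallB44
1 0 A [34. 33.] B [-68.  -8.] jar [-48. -34.] th73 flapclr82 Aclr73 rA43 Bflap82 post24 wallB44
1 10 A [35. 37.] B [-59. -10.] jar [-46. -39.] th78 flapclr85 Aclr78 rA42 Bflap77 post23 wallB42
1 20 A [37. 40.] B [-49. -12.] jar [-39. -43.] th82 flapclr86 Aclr79 rA42 Bflap73 post23 wallB40
1 30 A [38. 42.] B [-40. -13.] jar [-26. -43.] th86 flapclr82 Aclr73 rA42 Bflap69 post23 wallB38
1 40 A [39. 44.] B [-30. -
[... 338 characters left out ...]
Bflap66 post30 wallB31
2 30 A [45. 38.] B [  8. -23.] jar [ 33. -43.] th81 flapclr72 Aclr48 rA50 Bflap66 post34 wallB29
2 40 A [47. 35.] B [ 20. -24.] jar [ 46. -43.] th76 flapclr65 Aclr44 rA54 Bflap64 post38 wallB29
3 0 A [47. 35.] B [ 20. -24.] jar [ 46. -43.] th76 flapclr65 Aclr44 rA54 Bflap64 post38 wallB29
3 10 A [53. 33.] B [ 29. -26.] jar [ 56. -43.] th74 flapclr60 Aclr41 rA60 Bflap63 post43 wallB26
3 20 A [58. 30.] B [ 37. -29.] jar [ 66. -43.] th73 flapclr55 Aclr39 rA66 Bflap62 post49 wallB24
3 30 A [64. 28.] B [ 46. -31.] jar [ 75. -43.] th72 flapclr51 Aclr37 rA72 Bflap61 post55 wallB23
3 40 A [70. 25.] B [ 54. -33.] jar [ 84. -43.] th72 flapclr49 Aclr35 rA78 Bflap60 post61 wallB21
```

```bash
cat >> sim.py <<'E'
def kb(B,phi,s): 
    p=np.radians(phi);u=np.array([np.cos(p),np.sin(p)]);m=np.array(B)+u*s/2;return (*m,phi,s)
def w2(m):
    c,s=np.cos(T[2]),np.sin(T[2]);return np.array([T[0]+(c*m[0]-s*m[1])/1e3,T[1]+(s*m[0]+c*m[1])/1e3])
def state():
    o=r.get_obs();p=o["ee_pos"];yaw=o["tcp_rot"][2]
    c,s=np.cos(T[2]),np.sin(T[2]);d=p[:2]-T[:2];m=np.array([c*d[0]+s*d[1],-s*d[0]+c*d[1]])*1e3
    phi=(yaw-np.degrees(T[2])+90+180)%360-180
    S=o["width"]*1e3+18
    u=np.array([np.cos(np.radians(phi)),np.sin(np.radians(phi))])
    print("t%.2f mid"%o["time_s"],m.round(1),"z%.1f phi%.1f s%.1f"%(p[2]*1e3,phi,S),"A",(m+u*S/2).round(1),"B",(m-u*S/2).round(1),"F",o["wrist_force"].round(1),"rot",o["tcp_rot"].round(1))
    return p,yaw,phi,m
def plan(key,z,n):
    p,yaw,phi,m=state()
    tgt=np.array([*w2(key[:2]),z]);dphi=(key[2]-phi+180)%360-180
    step=(tgt-p)/n
    print("rows n=%d  opening %.2f"%(n,2*(key[3]-18)/92-1))
    for i in range(n):
        y=np.radians(yaw+dphi*i/n)
        tx=np.array([np.cos(y),np.sin(y),0]);ty=np.array([np.sin(y),-np.cos(y),0])
        print([round(float(step@tx/.1),3),round(float(step@ty/.1),3),round(float(-step[2]/.1),3),round(float(-np.radians(dphi)/n/.12),3)])
E
python3 - <<'E'
from sim import *
keys=[kb((-126,-7),16,110),kb((-70,-7),16,110),kb((-30,-14),35,75),kb((10,-24),60,62),kb((54,-33),75,58)]
run(keys,(-.0695,-.0198))
plan(keys[0],.17,14)
E
```

```text
0 0 A [-20.  23.] B [-126.   -7.] jar [-70. -20.] th0 flapclr46 Aclr31 rA42 Bflap113 post22 wallB46
0 10 A [-6. 23.] B [-112.   -7.] jar [-70. -20.] th9 flapclr57 Aclr43 rA37 Bflap109 post19 wallB46
0 20 A [ 8. 23.] B [-98.  -7.] jar [-66. -21.] th33 flapclr75 Aclr53 rA37 Bflap105 post21 wallB46
0 30 A [22. 23.] B [-84.  -7.] jar [-54. -26.] th51 flapclr78 Aclr58 rA43 Bflap93 post25 wallB46
0 40 A [36. 23.] B [-70.  -7.] jar [-48. -33.] th62 flapclr81 Aclr68 rA51 Bflap82 post32 wallB46
1 0 A [36. 23.] B [-70.  -7.] jar [-48. -33.] th62 flapclr81 Aclr68 rA51 Bflap82 post32 wallB46
1 10 A [35. 26.] B [-60. -10.] jar [-46. -39.] th64 flapclr85 Aclr70 rA49 Bflap78 post30 wallB43
1 20 A [34. 28.] B [-50. -12.] jar [-41. -43.] th65 flapclr87 Aclr70 rA47 Bflap73 post28 wallB40
1 30 A [32. 29.] B [-40. -13.] jar [-28. -43.] th66 flapclr81 Aclr60 rA45 Bflap69 post27 wallB38
1 40 A [31. 29.] B [-30. -14.] jar [-16. -43.] th65 flapclr76 Aclr52 rA44 Bflap65 post27 wallB38
2 0 A [31. 29.] B [-30. -14.] jar [-16. -43.] th65 flapclr76 Aclr52 rA44 Bflap65 post27 wallB38
2 10 A [34. 30.] B [-20. -17.
[... 724 characters left out ...]
flap59 post54 wallB22
3 40 A [69. 23.] B [ 54. -33.] jar [ 84. -43.] th70 flapclr46 Aclr33 rA78 Bflap58 post61 wallB21
t0.15 mid [ 262.4 -510.5] z214.0 phi61.9 s110.4 A [ 288.4 -461.8] B [ 236.4 -559.1] F [ 0.5 -0.7  0.9] rot [-179.9   -0.   153.2]
rows n=14  opening 1.00
[-0.386, -0.214, 0.031, 0.476]
[-0.398, -0.191, 0.031, 0.476]
[-0.408, -0.168, 0.031, 0.476]
[-0.417, -0.145, 0.031, 0.476]
[-0.424, -0.121, 0.031, 0.476]
[-0.431, -0.096, 0.031, 0.476]
[-0.435, -0.071, 0.031, 0.476]
[-0.439, -0.046, 0.031, 0.476]
[-0.441, -0.021, 0.031, 0.476]
[-0.441, 0.004, 0.031, 0.476]
[-0.44, 0.029, 0.031, 0.476]
[-0.438, 0.054, 0.031, 0.476]
[-0.434, 0.079, 0.031, 0.476]
[-0.429, 0.104, 0.031, 0.476]
```

Good plan: the simulated flap stays ≥46 mm clear of the jar. Approach above first.

>>> apply_moves(
  moves=[
    [-0.38,-0.21,0,0.45,1],
    [-0.4,-0.19,0,0.48,1],
    [-0.41,-0.17,0,0.48,1],
    [-0.42,-0.15,0.03,0.48,1],
    [-0.42,-0.12,0.03,0.48,1],
    [-0.43,-0.1,0.03,0.48,1],
    [-0.43,-0.07,0.03,0.48,1],
    [-0.44,-0.05,0.03,0.48,1],
    [-0.44,-0.02,0.03,0.48,1],
    [-0.44,0,0.03,0.48,1],
    [-0.44,0.03,0.03,0.48,1],
    [-0.44,0.05,0.03,0.48,1],
  ],
  force=20,
)

```text
time_s: 1.35
ee_pos: [0.5808, 0.1046, 0.1842]
tcp_rot: [-179.9, -0.0, 112.7]
wrist_force: [0.4, 1.0, -0.2]
width: 0.092
```

```bash
python3 - <<'E'
from sim import *
plan(kb((-126,-7),16,110),.16,6)
E
```

```text
t1.35 mid [-26.  -50.6] z184.2 phi21.4 s110.0 A [ 25.1 -30.5] B [-77.2 -70.7] F [ 0.4  1.  -0.2] rot [-179.9   -0.   112.7]
rows n=6  opening 1.00
[-0.12, 0.037, 0.04, 0.131]
[-0.119, 0.039, 0.04, 0.131]
[-0.119, 0.041, 0.04, 0.131]
[-0.118, 0.043, 0.04, 0.131]
[-0.117, 0.045, 0.04, 0.131]
[-0.117, 0.047, 0.04, 0.131]
```

>>> apply_moves(
  moves=[
    [-0.12,0.04,0.04,0.13,1],
    [-0.12,0.04,0.04,0.13,1],
    [-0.12,0.04,0.04,0.13,1],
    [-0.12,0.04,0.04,0.13,1],
    [-0.12,0.05,0.04,0.13,1],
    [-0.12,0.05,0.04,0.13,1],
    [0,0,0,0,1],
  ],
)

```text
time_s: 2.05
ee_pos: [0.6338, 0.0406, 0.1569]
tcp_rot: [-179.8, -0.0, 106.9]
wrist_force: [-0.4, 0.5, -0.2]
width: 0.092
```

```bash
python3 - <<'E'
from sim import *
import pickle
D={n:get_image(n) for n in ["scene","side","wrist"]};pickle.dump(D,open("d1.pkl","wb"))
for n in D: save(D[n],n+"1.png")
plan(kb((-126,-7),16,110),.06,3)
for n in ["scene","side","wrist"]:
    W=cloud(D[n]).reshape(-1,3)
    c,s=np.cos(T[2]),np.sin(T[2]);q=(W[:,:2]-T[:2])@np.array([[c,-s],[s,c]])
    p=np.radians(16);u=np.array([np.cos(p),np.sin(p)])
    for z0,z1 in [(.155,.175),(.175,.2),(.2,.23)]:
        k=(W[:,2]>z0)&(W[:,2]<z1)
        a=(q[k]-np.array([-.0731,.0082]));al=a@u;ac=a@np.array([-u[1],u[0]])
        kk=(abs(al)<.075)&(abs(ac)<.03)
        if kk.sum()>10:
            for sg in (1,-1):
                m=kk&(al*sg>0)
                if m.sum()>5: print(n,z0,sg,m.sum(),"along",np.percentile(al[m]*1e3,[2,98]).round(1),"across",np.percentile(ac[m]*1e3,[2,98]).round(1))
E
```

```text
t2.20 mid [-76.7  13.4] z157.6 phi15.6 s110.0 A [-23.7  28.2] B [-129.6   -1.4] F [ 0.5 -0.5  0.7] rot [-1.798e+02 -1.000e-01  1.070e+02]
rows n=3  opening 1.00
[0.02, -0.007, 0.325, -0.018]
[0.02, -0.007, 0.325, -0.018]
[0.02, -0.007, 0.325, -0.018]
scene 0.155 1 81 along [40.  52.7] across [-3.3 16.4]
scene 0.155 -1 60 along [-65.  -51.2] across [-2.5 14.7]
scene 0.175 1 99 along [40.  54.9] across [-3.7 14.1]
scene 0.175 -1 111 along [-67.1 -51.2] across [-3.1 16.7]
scene 0.2 1 76 along [39.8 57.3] across [-4.5 15.5]
scene 0.2 -1 23 along [-68.4 -57.6] across [-3.  16.4]
side 0.155 1 42 along [45.7 59. ] across [-2.6 15.9]
side 0.155 -1 55 along [-59.1 -45. ] across [-4.  16.3]
side 0.175 1 85 along [45.4 61.2] across [-4. 16.]
side 0.175 -1 83 along [-59.3 -45.5] across [-3.3 16.2]
side 0.2 1 85 along [44.  63.6] across [-4.  16.9]
side 0.2 -1 105 along [-63.4 -45.6] across [-2.2 17.6]
wrist 0.155 1 476 along [43.5 55.4] across [-4.1 15.5]
wrist 0.155 -1 486 along [-59.8 -47.8] across [-3.4 16.4]
wrist 0.175 1 1146 along [43.4 57.1] across [-4.3 15.2]
wrist 0.175 -1 1163 along [-61.8 -47.8] across [-3.5 15.8]
wrist 0.2 1 2058 along [43.3 59.8] across [-5.3 15.9]
wrist 0.2 -1 2055 along [-64.6 -48. ] across [-4.5 16.7]
```

View pics/wrist1.png

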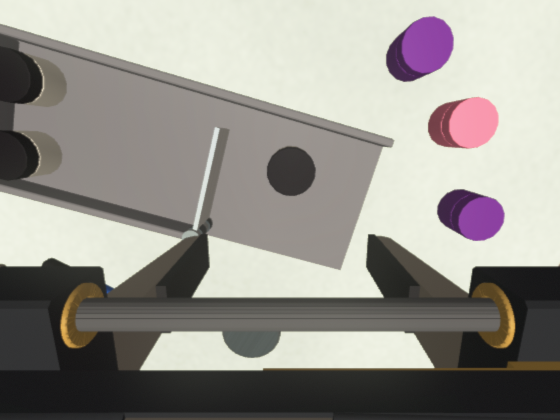

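View pics/scene1.png

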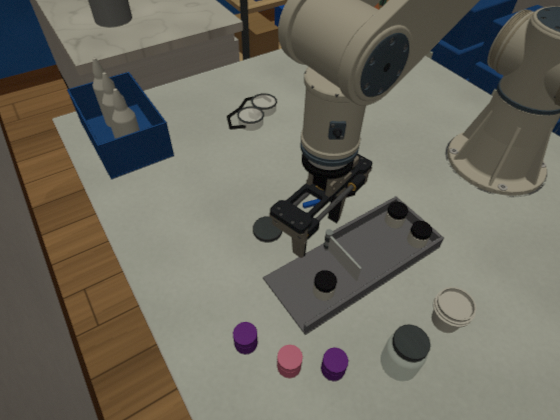

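```bash
cat > wfit.py <<'E'
import pickle,sys
from sim import *
from scipy.optimize import least_squares
import re
src=open("fit.py").read().split("allP={}")[0].split("D=pickle")[1].split("\n",1)[1]
exec(src)
d=pickle.load(open("d1.pkl","rb"))["wrist"];W=cloud(d).reshape(-1,3);C=d["img"].reshape(-1,3).astype(int)
off=np.nanmedian(W[np.abs(W[:,2])<.006,2]);print("off",off)
m=(np.abs(W[:,2]-off-.036)<.002)
q=toT(W,T);m&=(q[:,0]<.2)&(q[:,0]>-.16)&(abs(q[:,1])<.085)&~((abs(q[:,0])<.012)&(q[:,1]<.066))&(np.hypot(q[:,0],q[:,1]-.06)>.015)
P=W[m];print(len(P))
qq=toT(P,T)
for x0 in (-.14,-.1,-.05,0,.05,.1,.15):
    k=(abs(qq[:,0]-x0)<.02)&(qq[:,1]<-.05); k2=(abs(qq[:,0]-x0)<.02)&(qq[:,1]>.05)
    print(x0,k.sum(),np.percentile(qq[k,1],[5,95]).round(4) if k.sum()>5 else "",k2.sum(),np.percentile(qq[k2,1],[5,95]).round(4) if k2.sum()>5 else "")
k=(abs(W[:,2]-off-.056)<.002)&(abs(q[:,0])<.02)&(q[:,1]<.05)&(q[:,1]>-.06)
print("flap top x",np.percentile(q[k,0],[5,95]).round(4),"y",np.percentile(q[k,1],[1,99]).round(4))
# by y
for y0 in (-.03,0,.03):
    kk=k&(abs(q[:,1]-y0)<.012);print(y0,q[kk,0].mean().round(4))
k=(abs(W[:,2]-off-.051)<.003)&(np.hypot(q[:,0]+.07,q[:,1]+.02)<.035)&(C.sum(1)<200)
cc,rad=cv2.minEnclosingCircle(q[k].astype(np.float32));print("jar tray",np.round(cc,4),rad)
k=(abs(W[:,2]-off-.006)<.002)&(q[:,0]<-.12)&(abs(q[:,1])<.05);print("apron end",np.percentile(q[k,0],[1]))
E
python3 wfit.py
```

```text
off 0.0009574849892836079
5175
-0.14 318 [-0.0712 -0.0643] 0 
-0.1 384 [-0.0712 -0.0643] 0 
-0.05 393 [-0.0713 -0.0644] 0 
0 167 [-0.0715 -0.0644] 38 [0.0681 0.0746]
0.05 413 [-0.0713 -0.0645] 310 [0.068 0.075]
0.1 442 [-0.0715 -0.0646] 324 [0.068  0.0749]
0.15 470 [-0.0716 -0.0644] 346 [0.0677 0.0748]
flap top x [-0.0019  0.0019] y [-0.0383  0.0491]
-0.03 -0.0001
0 -0.0001
0.03 -0.0
jar tray [-0.0703 -0.0191] 0.02156936563551426
apron end [-0.23692416]
```

```bash
sed -i 's/HX,HY=.010,.009/HX,HY=.010,.007/; s/\*1e3+18/*1e3+14/; s/key\[3\]-18/key[3]-14/' sim.py
cat > keys.py <<'E'
from sim import *
keys=[kb((-122,-6),16,106),kb((-70,-7),16,106),kb((-30,-14),35,75),kb((10,-24),60,62),kb((58,-33),75,56)]
E
python3 - <<'E'
from keys import *
run(keys,(-.0703,-.0191))
plan(keys[0],.07,4)
E
```

```text
0 0 A [-20.  23.] B [-122.   -6.] jar [-70. -19.] th0 flapclr46 Aclr34 rA42 Bflap111 post24 wallB47
0 10 A [-7. 23.] B [-109.   -6.] jar [-70. -19.] th6 flapclr54 Aclr45 rA38 Bflap104 post20 wallB47
0 20 A [ 6. 23.] B [-96.  -6.] jar [-65. -20.] th25 flapclr69 Aclr52 rA38 Bflap105 post21 wallB47
0 30 A [19. 22.] B [-83.  -7.] jar [-54. -25.] th45 flapclr74 Aclr56 rA42 Bflap94 post25 wallB47
0 40 A [32. 22.] B [-70.  -7.] jar [-46. -32.] th56 flapclr78 Aclr63 rA49 Bflap84 post32 wallB46
1 0 A [32. 22.] B [-70.  -7.] jar [-46. -32.] th56 flapclr78 Aclr63 rA49 Bflap84 post32 wallB46
1 10 A [32. 25.] B [-60. -10.] jar [-43. -38.] th59 flapclr82 Aclr66 rA47 Bflap79 post30 wallB43
1 20 A [32. 27.] B [-50. -12.] jar [-41. -43.] th61 flapclr86 Aclr69 rA46 Bflap75 post28 wallB41
1 30 A [32. 28.] B [-40. -13.] jar [-28. -43.] th62 flapclr80 Aclr61 rA45 Bflap71 post27 wallB40
1 40 A [31. 29.] B [-30. -14.] jar [-16. -43.] th62 flapclr75 Aclr54 rA44 Bflap67 post27 wallB39
2 0 A [31. 29.] B [-30. -14.] jar [-16. -43.] th62 flapclr74 Aclr54 rA44 Bflap67 post27 wallB39
2 10 A [34. 30.] B [-20. -17.
[... 423 characters left out ...]
r40 rA51 Bflap62 post35 wallB30
3 10 A [49. 28.] B [ 22. -26.] jar [ 50. -43.] th66 flapclr50 Aclr38 rA58 Bflap60 post42 wallB28
3 20 A [57. 26.] B [ 34. -29.] jar [ 63. -43.] th67 flapclr46 Aclr36 rA66 Bflap59 post50 wallB26
3 30 A [65. 23.] B [ 46. -31.] jar [ 76. -43.] th68 flapclr44 Aclr35 rA74 Bflap57 post57 wallB24
3 40 A [72. 21.] B [ 58. -33.] jar [ 88. -43.] th69 flapclr43 Aclr33 rA82 Bflap56 post65 wallB23
t2.20 mid [-76.7  13.4] z157.6 phi15.6 s106.0 A [-25.6  27.7] B [-127.7   -0.9] F [ 0.5 -0.5  0.7] rot [-1.798e+02 -1.000e-01  1.070e+02]
rows n=4  opening 1.00
[0.015, -0.01, 0.219, -0.014]
[0.015, -0.01, 0.219, -0.014]
[0.015, -0.01, 0.219, -0.014]
[0.015, -0.01, 0.219, -0.014]
```

>>> apply_moves(
  moves=[
    [0.015,-0.01,0.22,-0.014,1],
    [0.015,-0.01,0.22,-0.014,1],
    [0.015,-0.01,0.22,-0.014,1],
    [0.015,-0.01,0.22,-0.014,1],
    [0,0,0,0,1],
  ],
)

```text
time_s: 2.7
ee_pos: [0.6273, 0.0493, 0.07]
tcp_rot: [179.9, -0.0, 107.6]
wrist_force: [-0.3, -0.5, -0.7]
width: 0.0918
```

```bash
python3 - <<'E'
from keys import *
for n in ["scene","side"]: save(get_image(n),n+"2.png",(200,140,480,350) if n=="scene" else (120,80,400,290),2.8)
plan(keys[0],.014,4)
E
```

```text
t2.80 mid [-73.5   5.8] z72.8 phi16.2 s105.8 A [-22.7  20.6] B [-124.3   -8.9] F [ 0.  -0.1  0.1] rot [179.7   0.  107.5]
rows n=4  opening 1.00
[-0.005, -0.008, 0.147, 0.007]
[-0.005, -0.008, 0.147, 0.007]
[-0.005, -0.008, 0.147, 0.007]
[-0.005, -0.008, 0.147, 0.007]
```

View pics/scene2.png

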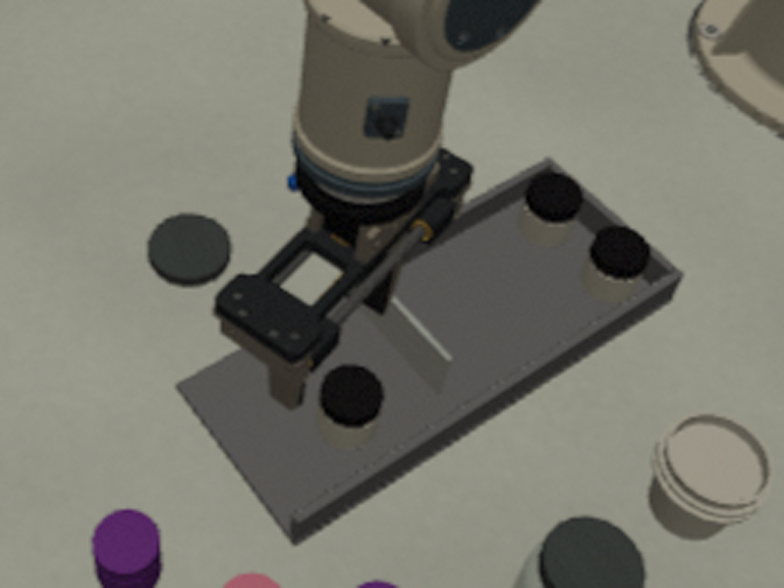

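View pics/side2.png

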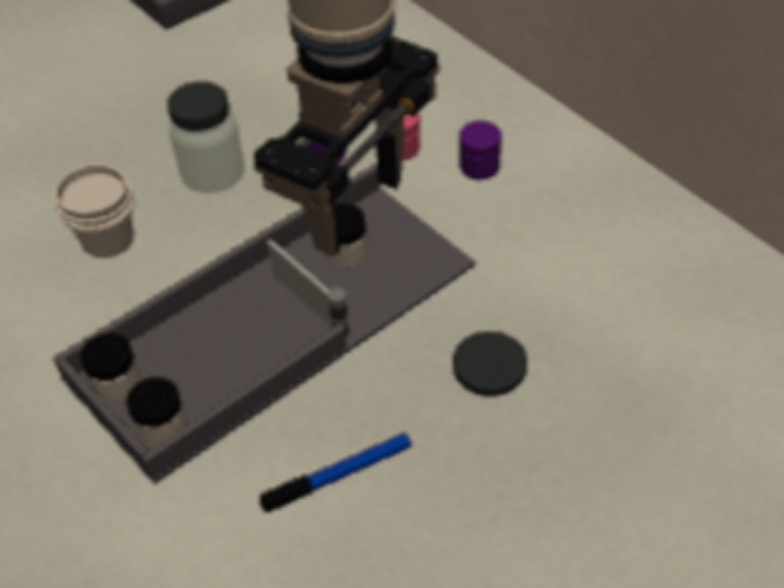

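Picture check: finger A sits on the apron side of the flap (scene crop ~(378,300)) and finger B behind the jar (~(287,400)). Both are clear, so I descend.

>>> apply_moves(
  moves=[
    [-0.005,-0.008,0.147,0.007,1],
    [-0.005,-0.008,0.147,0.007,1],
    [-0.005,-0.008,0.15,0,1],
    [-0.005,-0.008,0.1,0,1],
    [0,0,0,0,1],
    [0,0,0,0,1],
  ],
)

```text
time_s: 3.4
ee_pos: [0.6295, 0.0464, 0.0168]
tcp_rot: [179.4, 0.1, 107.4]
wrist_force: [-0.8, 0.3, -0.3]
width: 0.0924
```

```bash
python3 - <<'E'
from keys import *
plan(keys[0],.014,1)
E
```

```text
t3.40 mid [-73.4   8.6] z16.8 phi16.1 s106.4 A [-22.2  23.4] B [-124.5   -6.1] F [-0.8  0.3 -0.3] rot [1.794e+02 1.000e-01 1.074e+02]
rows n=1  opening 1.00
[0.007, -0.022, 0.028, 0.015]
```

```bash
python3 - <<'E'
from keys import *
plan(kb((-96,-6.5),16,106),.015,8)
E
```

```text
t3.40 mid [-73.4   8.6] z16.8 phi16.1 s106.4 A [-22.2  23.4] B [-124.5   -6.1] F [-0.8  0.3 -0.3] rot [1.794e+02 1.000e-01 1.074e+02]
rows n=8  opening 1.00
[0.01, -0.034, 0.002, 0.002]
[0.01, -0.034, 0.002, 0.002]
[0.01, -0.034, 0.002, 0.002]
[0.01, -0.034, 0.002, 0.002]
[0.01, -0.034, 0.002, 0.002]
[0.01, -0.034, 0.002, 0.002]
[0.01, -0.034, 0.002, 0.002]
[0.01, -0.034, 0.002, 0.002]
```

>>> apply_moves(
  moves=[
    [0.01,-0.035,0.002,0,1],
    [0.01,-0.035,0.002,0,1],
    [0.01,-0.035,0.002,0,1],
    [0.01,-0.035,0.002,0,1],
    [0.01,-0.035,0.002,0,1],
    [0.01,-0.035,0.002,0,1],
    [0.01,-0.035,0.002,0,1],
    [0.01,-0.035,0.002,0,1],
    [0,0,0,0,1],
  ],
)

```text
time_s: 4.3
ee_pos: [0.607, 0.0454, 0.0189]
tcp_rot: [178.4, 0.4, 107.5]
wrist_force: [5.0, 2.3, -3.3]
width: 0.0917
```

```bash
cat > look.py <<'E'
import sys
from keys import *
tag=sys.argv[1]
d={n:get_image(n) for n in ["scene","side"]}
a=cv2.cvtColor(d["scene"]["img"],cv2.COLOR_RGB2BGR)[180:340,255:455];b=cv2.cvtColor(d["side"]["img"],cv2.COLOR_RGB2BGR)[110:270,120:320]
cv2.imwrite(f"pics/{tag}.png",cv2.resize(np.hstack([a,b]),(800,320),interpolation=cv2.INTER_CUBIC))
c,s=np.cos(T[2]),np.sin(T[2])
for n in d:
    W=cloud(d[n]).reshape(-1,3);C=d[n]["img"].reshape(-1,3).astype(int)
    W[:,:2]-= (np.array([.5589,.0539]) if n=="scene" else np.array([.554,.0524]))-T[:2]
    q=(W[:,:2]-T[:2])@np.array([[c,-s],[s,c]])
    k=(abs(W[:,2]-.0505)<.004)&(q[:,0]<.13)&(q[:,0]>-.1)&(q[:,1]<.02)&(q[:,1]>-.068)&(C.sum(1)<70)
    m=np.zeros(W.shape[0],np.uint8);m[k]=1;m=m.reshape(420,560)
    nn,lab,st,ce=cv2.connectedComponentsWithStats(m)
    if nn>1:
        i=1+st[1:,4].argmax();pp=q[(lab==i).ravel()].astype(np.float32);cc,rad=cv2.minEnclosingCircle(pp);print(n,"cap",(np.array(cc)*1e3).round(1),round(rad*1e3,1),st[i,4])
    k=(W[:,2]>.053)&(W[:,2]<.060)&(np.hypot(q[:,0],q[:,1]-.06)<.103)&(np.hypot(q[:,0],q[:,1]-.06)>.02)&(q[:,0]>-.005)&(C.min(1)>95)
    if k.sum()>5:
        f=q[k]-[0,.06];print(n,"flap deg",np.degrees(np.median(np.arctan2(f[:,0],-f[:,1]))).round(1),k.sum())
E
python3 look.py p1; python3 -c "
from keys import *
plan(keys[1],.015,6)"
```

```text
scene cap [-70.  -20.2] 22.2 258
scene flap deg 19.0 38
side cap [-75.4  -3.8] 23.5 78
side flap deg 17.3 37
t4.40 mid [-51.1   9. ] z18.9 phi16.2 s106.0 A [-0.2 23.8] B [-102.    -5.8] F [ 6.2  1.  -2.4] rot [178.4   0.4 107.5]
rows n=6  opening 1.00
[0.017, -0.051, 0.007, 0.004]
[0.017, -0.051, 0.007, 0.004]
[0.017, -0.051, 0.007, 0.004]
[0.017, -0.051, 0.007, 0.004]
[0.017, -0.051, 0.007, 0.004]
[0.017, -0.051, 0.007, 0.004]
```

View pics/p1.png

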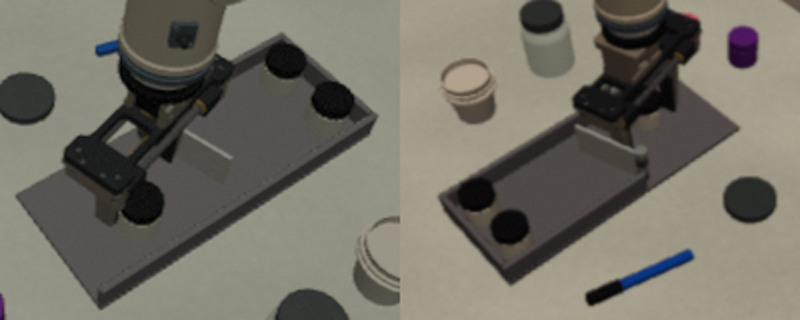

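>>> apply_moves(
  moves=[
    [0.03,-0.1,0.015,0,1],
    [0.03,-0.1,0.015,0,1],
    [0.03,-0.1,0.01,0,1],
  ],
)

```text
time_s: 4.7
ee_pos: [0.5889, 0.0456, 0.0191]
tcp_rot: [176.9, 0.8, 107.6]
wrist_force: [9.6, 1.7, 1.7]
width: 0.092
```

```bash
python3 look.py p2; python3 -c "
from keys import *
plan(keys[1],.015,1);plan(keys[2],.015,5)"
```

```text
scene cap [-52.6 -22.7] 22.3 262
scene flap deg 47.6 30
side cap [-56.4  -5.3] 25.9 70
side flap deg 48.0 46
t4.80 mid [-30.7   8.5] z18.8 phi16.3 s105.9 A [20.1 23.3] B [-81.6  -6.4] F [7.3 1.9 2.8] rot [177.1   0.7 107.6]
rows n=1  opening 1.00
[0.041, -0.11, 0.038, 0.038]
t4.80 mid [-30.7   8.5] z18.8 phi16.3 s105.9 A [20.1 23.3] B [-81.6  -6.4] F [7.3 1.9 2.8] rot [177.1   0.7 107.6]
rows n=5  opening 0.33
[0.019, -0.06, 0.008, -0.545]
[0.023, -0.058, 0.008, -0.545]
[0.027, -0.057, 0.008, -0.545]
[0.031, -0.055, 0.008, -0.545]
[0.034, -0.053, 0.008, -0.545]
```

View pics/p2.png

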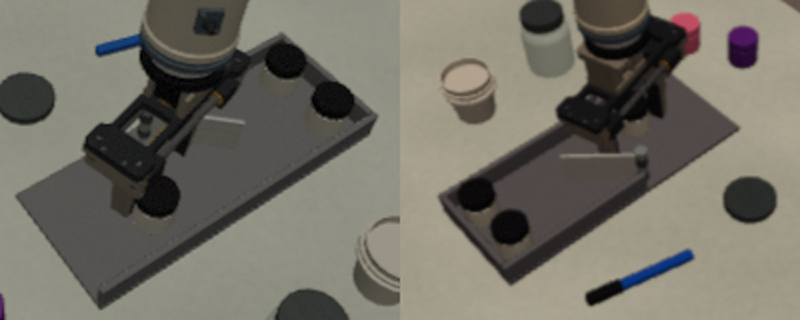

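```bash
cat > keys.py <<'E'
from sim import *
keys=[kb((-81.6,-6.4),16.3,106),kb((-35,-14),28,80),kb((10,-24),50,66),kb((58,-33),75,56)]
E
python3 -c "
from keys import *
run(keys,(-.0527,-.0227));plan(keys[1],.015,4)"
```

```text
0 0 A [20. 23.] B [-82.  -6.] jar [-52. -23.] th47 flapclr72 Aclr55 rA42 Bflap93 post25 wallB47
0 10 A [24. 24.] B [-70.  -9.] jar [-42. -29.] th51 flapclr72 Aclr53 rA43 Bflap86 post26 wallB44
0 20 A [28. 24.] B [-58. -11.] jar [-35. -35.] th55 flapclr74 Aclr55 rA45 Bflap79 post28 wallB42
0 30 A [32. 24.] B [-47. -13.] jar [-32. -41.] th57 flapclr79 Aclr60 rA48 Bflap73 post31 wallB40
0 40 A [36. 24.] B [-35. -14.] jar [-22. -43.] th59 flapclr76 Aclr56 rA51 Bflap68 post34 wallB39
1 0 A [36. 24.] B [-35. -14.] jar [-22. -43.] th59 flapclr76 Aclr56 rA51 Bflap68 post34 wallB39
1 10 A [40. 25.] B [-24. -17.] jar [ -5. -43.] th63 flapclr70 Aclr50 rA53 Bflap67 post36 wallB36
1 20 A [44. 26.] B [-13. -20.] jar [ 10. -43.] th66 flapclr66 Aclr45 rA56 Bflap65 post39 wallB33
1 30 A [48. 27.] B [ -1. -22.] jar [ 23. -43.] th67 flapclr62 Aclr42 rA59 Bflap64 post42 wallB31
1 40 A [52. 27.] B [ 10. -24.] jar [ 36. -43.] th68 flapclr59 Aclr39 rA62 Bflap63 post46 wallB29
2 0 A [52. 27.] B [ 10. -24.] jar [ 36. -43.] th68 flapclr59 Aclr39 rA62 Bflap63 post46 wallB29
2 10 A [57. 26.] B [ 22. -27.] jar [ 50. -43.] th69 flapclr54 Aclr37 rA67 Bflap62 post51 wallB27
2 20 A [62. 25.] B [ 34. -29.] jar [ 63. -43.] th69 flapclr49 Aclr35 rA72 Bflap61 post56 wallB25
2 30 A [67. 23.] B [ 46. -31.] jar [ 76. -43.] th68 flapclr44 Aclr34 rA77 Bflap58 post60 wallB23
2 40 A [72. 21.] B [ 58. -33.] jar [ 88. -43.] th69 flapclr43 Aclr33 rA82 Bflap56 post65 wallB23
t4.80 mid [-30.7   8.5] z18.8 phi16.3 s105.9 A [20.1 23.3] B [-81.6  -6.4] F [7.3 1.9 2.8] rot [177.1   0.7 107.6]
rows n=4  opening 0.43
[0.031, -0.072, 0.009, -0.427]
[0.034, -0.07, 0.009, -0.427]
[0.038, -0.068, 0.009, -0.427]
[0.041, -0.066, 0.009, -0.427]
```

>>> apply_moves(
  moves=[
    [0.04,-0.1,0.012,-0.45,0.85],
    [0.045,-0.095,0.012,-0.45,0.7],
    [0.045,-0.09,0.01,-0.45,0.57],
    [0.05,-0.085,0.01,-0.45,0.43],
  ],
)

```text
time_s: 5.2
ee_pos: [0.5573, 0.0505, 0.0177]
tcp_rot: [176.0, 1.9, 120.3]
wrist_force: [7.0, 1.9, 2.3]
width: 0.0664
```

```bash
python3 look.py p3; python3 -c "
from keys import *
plan(keys[1],.015,1);plan(keys[2],.015,4)"
```

```text
scene cap [ -8.1 -38.5] 22.3 207
scene flap deg 59.6 23
side cap [-29.  -15.1] 9.1 13
side flap deg 59.6 42
t5.30 mid [0.4 2.9] z17.3 phi29.0 s80.0 A [35.4 22.2] B [-34.6 -16.5] F [4.1 3.7 2.2] rot [176.2   1.8 120.3]
rows n=1  opening 0.43
[-0.017, -0.008, 0.023, 0.138]
t5.30 mid [0.4 2.9] z17.3 phi29.0 s80.0 A [35.4 22.2] B [-34.6 -16.5] F [4.1 3.7 2.2] rot [176.2   1.8 120.3]
rows n=4  opening 0.13
[0.041, -0.065, 0.006, -0.765]
[0.047, -0.061, 0.006, -0.765]
[0.052, -0.057, 0.006, -0.765]
[0.057, -0.052, 0.006, -0.765]
```

View pics/p3.png

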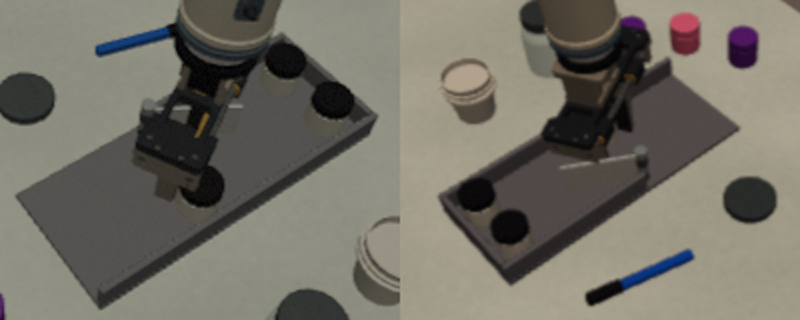

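>>> apply_moves(
  moves=[
    [0.045,-0.085,0.01,-0.78,0.35],
    [0.055,-0.075,0.008,-0.78,0.28],
    [0.06,-0.07,0.008,-0.78,0.2],
    [0.065,-0.06,0.008,-0.78,0.13],
  ],
)

```text
time_s: 5.7
ee_pos: [0.5418, 0.0453, 0.0215]
tcp_rot: [175.7, 5.3, 142.1]
wrist_force: [16.8, -28.3, 9.2]
width: 0.0519
```

```bash
python3 look.py p4; python3 -c "
from keys import *
plan(keys[2],.015,1);plan(keys[3],.015,4)"
```

```text
scene cap [ 13.9 -46.6] 21.3 207
scene flap deg 70.1 22
side flap deg 70.6 29
t5.80 mid [14.8  7.9] z21.6 phi50.7 s65.7 A [35.5 33.4] B [ -6.  -17.5] F [ 16.3 -23.2   8.1] rot [175.7   5.3 142.1]
rows n=1  opening 0.13
[0.17, -0.053, 0.066, 0.104]
t5.80 mid [14.8  7.9] z21.6 phi50.7 s65.7 A [35.5 33.4] B [ -6.  -17.5] F [ 16.3 -23.2   8.1] rot [175.7   5.3 142.1]
rows n=4  opening -0.09
[0.12, -0.053, 0.016, -0.883]
[0.125, -0.04, 0.016, -0.883]
[0.128, -0.027, 0.016, -0.883]
[0.13, -0.013, 0.016, -0.883]
```

View pics/p4.png

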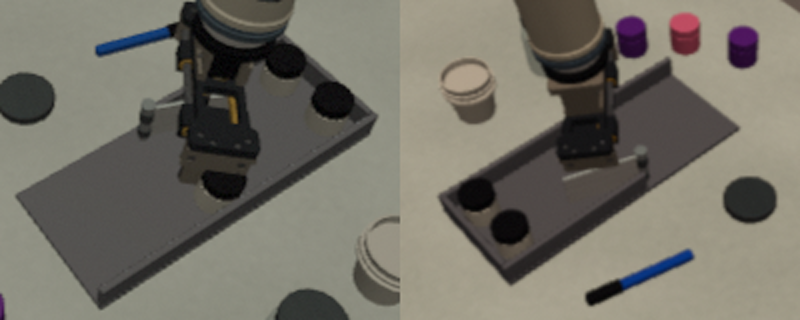

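```bash
python3 - <<'E'
from keys import *
c,s=np.cos(T[2]),np.sin(T[2])
for n in ["scene","side"]:
    d=get_image(n);save(d,n+"5.png",(270,220,410,320) if n=="scene" else (160,120,300,220),5.5)
    W=cloud(d).reshape(-1,3);C=d["img"].reshape(-1,3).astype(int)
    W[:,:2]-= (np.array([.5589,.0539]) if n=="scene" else np.array([.554,.0524]))-T[:2]
    q=(W[:,:2]-T[:2])@np.array([[c,-s],[s,c]])
    k=(W[:,2]>.04)&(W[:,2]<.07)&(np.hypot(q[:,0]-.016,q[:,1]+.043)<.03)&(C.sum(1)<70)
    print(n,k.sum())
    if k.sum()>20:
        A=np.c_[q[k]-q[k].mean(0),np.ones(k.sum())];co=np.linalg.lstsq(A,W[k,2],rcond=None)[0];print("cap plane slope deg",np.degrees(co[:2]).round(1),"z",co[2].round(4),np.percentile(q[k],[1,99],axis=0).round(4).tolist())
state()
E
```

```text
scene 229
cap plane slope deg [2.2 8.1] z 0.0511 [[-0.0054, -0.0659], [0.0297, -0.0323]]
side 0
t5.90 mid [14.6  7.8] z21.4 phi50.6 s65.6 A [35.4 33.1] B [ -6.2 -17.5] F [ 15.8 -23.9  10. ] rot [175.7   5.3 141.9]
```

View pics/scene5.png

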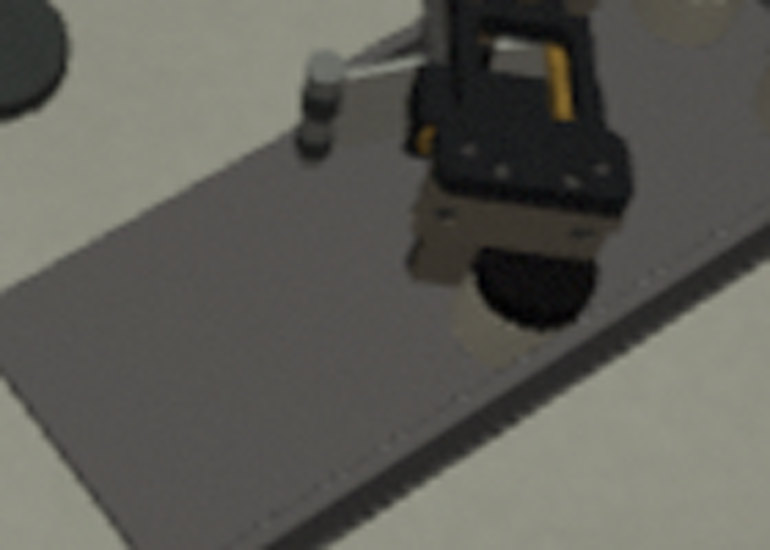

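Jar wedged between finger B's flat side and the guide wall (28 N, cap sloping slightly at scene crop (535,285)). I back off to relieve it, keeping the flap held open, then re-engage more squarely behind the jar.

```bash
python3 -c "
from keys import *
plan(kb((-27,-16),40,80),.021,3)"
```

```text
t5.90 mid [14.6  7.8] z21.4 phi50.6 s65.6 A [35.4 33.1] B [ -6.2 -17.5] F [ 15.8 -23.9  10. ] rot [175.7   5.3 141.9]
rows n=3  opening 0.43
[-0.032, 0.018, 0.001, 0.512]
[-0.031, 0.02, 0.001, 0.512]
[-0.03, 0.022, 0.001, 0.512]
```

>>> apply_moves(
  moves=[
    [-0.05,0.04,0,0.5,0.13],
    [-0.03,0.02,0,0.5,0.28],
    [-0.03,0.02,0,0.5,0.43],
  ],
)

```text
time_s: 6.2
ee_pos: [0.5572, 0.0445, 0.0252]
tcp_rot: [174.5, 4.4, 131.0]
wrist_force: [5.0, 5.4, -3.9]
width: 0.0646
```

```bash
cat >> look.py <<'E'
d0=d["scene"];W=cloud(d0).reshape(-1,3);W[:,:2]-=np.array([.5589,.0539])-T[:2];C=d0["img"].reshape(-1,3).astype(int)
q=(W[:,:2]-T[:2])@np.array([[c,-s],[s,c]])
k=(W[:,2]>.044)&(W[:,2]<.058)&(q[:,0]<.13)&(q[:,0]>-.1)&(q[:,1]<-.015)&(q[:,1]>-.07)&(C.sum(1)<70)
if k.sum()>20:
    A=np.c_[q[k]-q[k].mean(0),np.ones(k.sum())];co=np.linalg.lstsq(A,W[k,2],rcond=None)[0];print("cap slope",np.degrees(co[:2]).round(1),"z",co[2].round(4),"ext",np.percentile(q[k]*1e3,[1,99],axis=0).round(0).tolist())
E
python3 look.py p6; python3 -c "
from keys import *
plan(kb((-29,-33),36,84),.020,3)"
```

```text
scene cap [ 12.1 -40.6] 22.7 207
scene flap deg 69.1 6
side cap [-27.9  -9. ] 4.5 9
side flap deg 68.5 51
cap slope [2.  1.5] z 0.0497 ext [[-10.0, -62.0], [31.0, -32.0]]
t6.30 mid [-1.3  8.7] z25.2 phi39.7 s79.4 A [29.2 34. ] B [-31.9 -16.7] F [ 4.7  7.5 -2.9] rot [174.4   4.4 131. ]
rows n=3  opening 0.52
[0.057, 0.02, 0.017, 0.179]
[0.057, 0.019, 0.017, 0.179]
[0.058, 0.018, 0.017, 0.179]
```

View pics/p6.png

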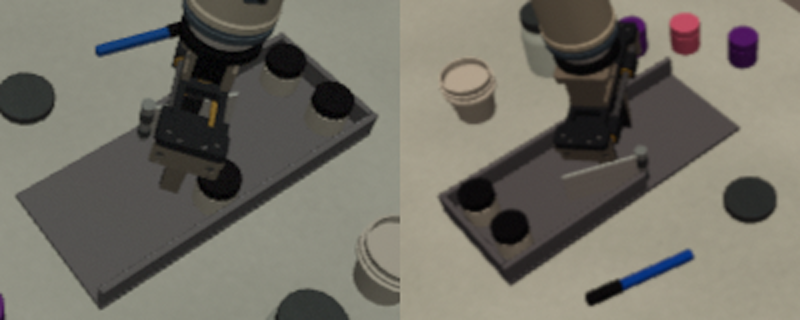

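>>> apply_moves(
  moves=[
    [0.05,0.02,0.017,0.18,0.45],
    [0.06,0.02,0.017,0.18,0.5],
    [0.06,0.02,0.017,0.18,0.52],
    [0,0,0,0,0.52],
  ],
)

```text
time_s: 6.7
ee_pos: [0.5564, 0.0639, 0.0224]
tcp_rot: [173.6, 4.3, 127.1]
wrist_force: [3.2, 3.2, -2.1]
width: 0.0697
```

```bash
python3 look.py p7; python3 -c "
from keys import *
plan(kb((0,-34),45,76),.020,3)"
```

```text
scene cap [ 18.1 -52.6] 15.7 48
scene flap deg 53.3 12
side cap [-27.2 -29.1] 7.1 10
side flap deg 51.0 40
cap slope [ 7.8 -4.2] z 0.0491 ext [[-9.0, -63.0], [32.0, -45.0]]
t6.80 mid [ -0.3 -10.1] z22.3 phi35.8 s83.6 A [33.6 14.3] B [-34.2 -34.6] F [ 2.1  4.3 -0.8] rot [173.7   4.3 127.1]
rows n=3  opening 0.35
[0.045, -0.079, 0.008, -0.446]
[0.049, -0.077, 0.008, -0.446]
[0.053, -0.074, 0.008, -0.446]
```

View pics/p7.png

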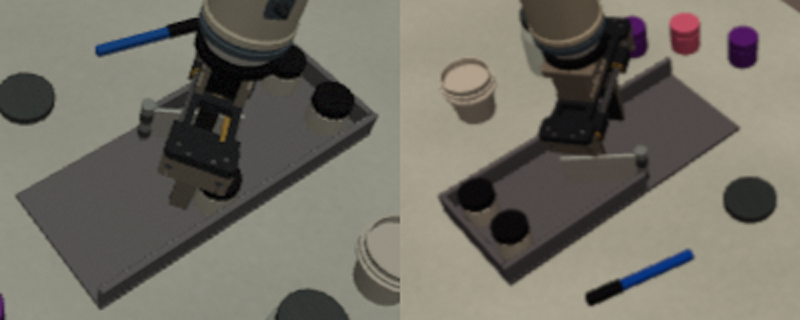

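```bash
python3 -c "
from keys import *
plan(kb((4,-36),48,74),.020,4)"
```

```text
t6.80 mid [ -0.3 -10.1] z22.3 phi35.8 s83.6 A [33.6 14.3] B [-34.2 -34.6] F [ 2.1  4.3 -0.8] rot [173.7   4.3 127.1]
rows n=4  opening 0.30
[0.039, -0.061, 0.006, -0.444]
[0.042, -0.059, 0.006, -0.444]
[0.046, -0.057, 0.006, -0.444]
[0.048, -0.054, 0.006, -0.444]
```

>>> apply_moves(
  moves=[
    [0.045,-0.075,0.008,-0.45,0.46],
    [0.05,-0.07,0.008,-0.45,0.41],
    [0.055,-0.065,0.008,-0.45,0.35],
    [0.055,-0.06,0.008,-0.45,0.3],
  ],
)

```text
time_s: 7.2
ee_pos: [0.5308, 0.0613, 0.0184]
tcp_rot: [174.1, 6.2, 139.9]
wrist_force: [5.8, 2.4, 3.3]
width: 0.0598
```

```bash
python3 look.py p8; python3 -c "
from keys import *
plan(kb((28,-37),58,68),.020,3);plan(kb((50,-37),68,62),.020,4)"
```

```text
scene cap [ 27.  -54.7] 12.8 32
scene flap deg 65.2 28
side flap deg 63.1 22
cap slope [3.1 2.4] z 0.048 ext [[17.0, -64.0], [35.0, -45.0]]
t7.30 mid [26.4 -8.4] z18.0 phi48.6 s74.0 A [50.9 19.3] B [  2.  -36.2] F [3.9 2.5 1.7] rot [174.2   6.1 139.9]
rows n=3  opening 0.17
[0.048, -0.044, -0.007, -0.456]
[0.051, -0.041, -0.007, -0.456]
[0.053, -0.038, -0.007, -0.456]
t7.30 mid [26.4 -8.4] z18.0 phi48.6 s74.0 A [50.9 19.3] B [  2.  -36.2] F [3.9 2.5 1.7] rot [174.2   6.1 139.9]
rows n=4  opening 0.04
[0.066, -0.058, -0.005, -0.706]
[0.07, -0.053, -0.005, -0.706]
[0.075, -0.047, -0.005, -0.706]
[0.078, -0.04, -0.005, -0.706]
```

View pics/p8.png

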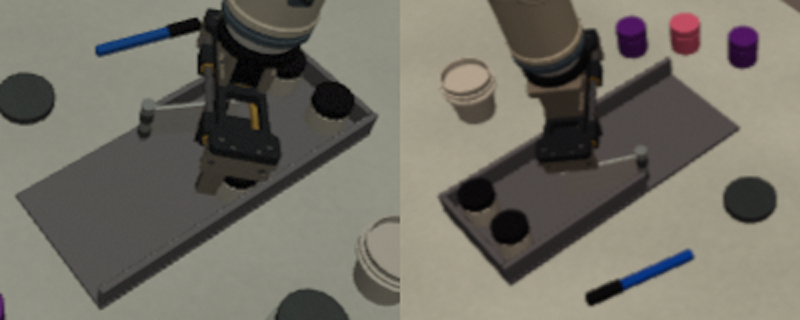

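>>> apply_moves(
  moves=[
    [0.055,-0.052,-0.007,-0.46,0.26],
    [0.058,-0.048,-0.007,-0.46,0.21],
    [0.06,-0.044,-0.007,-0.46,0.17],
  ],
)

```text
time_s: 7.6
ee_pos: [0.5119, 0.0598, 0.0192]
tcp_rot: [174.9, 7.5, 149.7]
wrist_force: [6.5, -0.2, 2.8]
width: 0.0539
```

```bash
python3 look.py p9; python3 -c "
from keys import *
save(get_image('wrist'),'w9.png')
plan(kb((54,-38),70,60),.020,3)"
```

```text
scene cap [ 51.9 -56.5] 12.8 30
scene flap deg 70.2 36
side flap deg 68.7 25
cap slope [-6.1 -6. ] z 0.0483 ext [[42.0, -65.0], [63.0, -46.0]]
t7.75 mid [44.8 -7.4] z19.1 phi58.3 s67.5 A [62.5 21.3] B [ 27.  -36.1] F [4.  1.6 2.6] rot [175.    7.4 149.6]
rows n=3  opening 0.00
[0.059, -0.027, -0.003, -0.568]
[0.061, -0.023, -0.003, -0.568]
[0.063, -0.019, -0.003, -0.568]
```

View pics/p9.png

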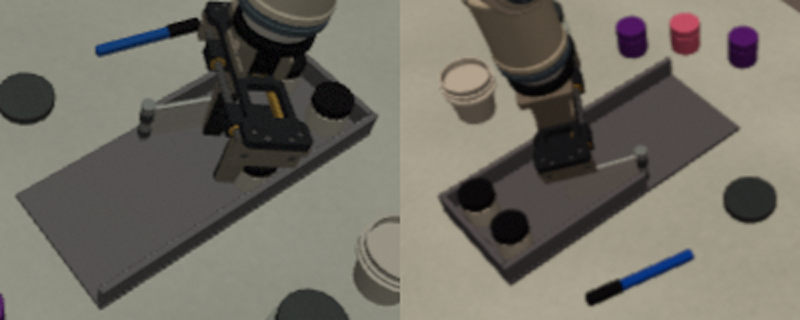

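View pics/w9.png

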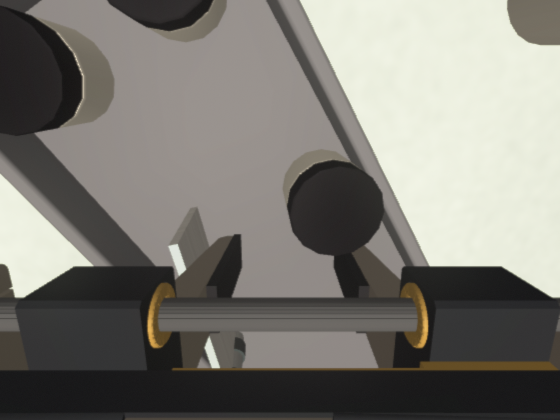

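Wrist view: jar at (335,205) upright against the guide wall ahead of finger B, flap (195,250) held by finger A. Last push.

>>> apply_moves(
  moves=[
    [0.065,-0.033,-0.003,-0.55,0.11],
    [0.067,-0.028,-0.003,-0.55,0.05],
    [0.067,-0.024,-0.003,-0.55,0.0],
  ],
)

```text
time_s: 8.05
ee_pos: [0.4978, 0.0605, 0.0202]
tcp_rot: [176.3, 9.1, 161.3]
wrist_force: [9.7, -4.2, 4.7]
width: 0.0462
```

```bash
cat > wl.py <<'E'
import sys
from keys import *
d=get_image("wrist");save(d,sys.argv[1]+".png");state()
W=cloud(d).reshape(-1,3);C=d["img"].reshape(-1,3).astype(int);c,s=np.cos(T[2]),np.sin(T[2]);q=(W[:,:2]-T[:2])@np.array([[c,-s],[s,c]])
k=(abs(W[:,2]-.051)<.008)&(q[:,0]<.14)&(q[:,0]>.02)&(q[:,1]<-.0)&(q[:,1]>-.07)&(C.sum(1)<170)
m=k.reshape(420,560).astype(np.uint8);nn,lab,st,ce=cv2.connectedComponentsWithStats(m)
i=1+st[1:,4].argmax();k=(lab==i).ravel();cc,rad=cv2.minEnclosingCircle(q[k].astype(np.float32))
A=np.c_[q[k]-q[k].mean(0),np.ones(k.sum())];co=np.linalg.lstsq(A,W[k,2],rcond=None)[0]
print("jar",(np.array(cc)*1e3).round(1),rad,"slope",np.degrees(co[:2]).round(1),"z",co[2])
E
python3 wl.py w10; python3 look.py p10
```

```text
t8.10 mid [59.1 -8.4] z20.0 phi70.2 s59.9 A [69.2 19.7] B [ 49.  -36.6] F [ 5.8 -2.3  5.3] rot [176.3   9.1 161.5]
jar [ 75.6 -37.2] 0.03234616294503212 slope [-2.5 -0.1] z 0.051829626558650956
scene cap [70.7 13.1] 10.3 22
scene flap deg 70.0 40
side cap [ 95.6 -42.9] 16.8 42
side flap deg 68.9 22
```

View pics/w10.png

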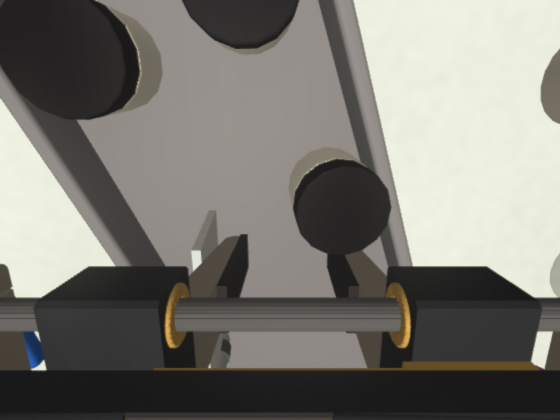

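View pics/p10.png

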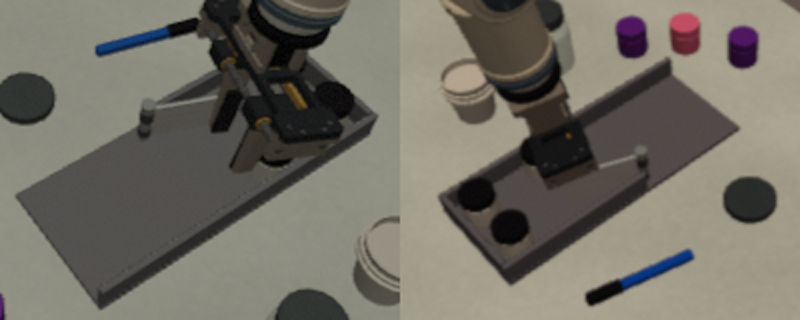

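```bash
python3 - <<'E'
from keys import *
from scipy.spatial.transform import Rotation as Rn
d=get_image("wrist");W=cloud(d);c,s=np.cos(T[2]),np.sin(T[2])
for u,v in [(342,207),(342,165),(342,248),(300,207),(385,207)]:
    w=W[v,u];print((u,v),((w[:2]-T[:2])@np.array([[c,-s],[s,c]])*1e3).round(1),(w[2]*1e3).round(1))
o=r.get_obs();R=Rn.from_euler("xyz",o["tcp_rot"],degrees=True).as_matrix()
ex=np.array([c,s,0]);ey=np.array([-s,c,0]);ez=np.array([0,0,1])
for nm,v in [("back4mm x",-.004*ex),("up 40",.04*ez),("up40 back4",.04*ez-.004*ex)]: print(nm,(R.T@v/.1).round(3))
state()
E
```

```text
(342, 207) [ 88.8 -42.3] 52.4
(342, 165) [106.4 -47.8] 50.1
(342, 248) [ 68.6 -36.7] 52.2
(300, 207) [ 95.1 -24.8] 51.5
(385, 207) [ 81.5 -60.6] 51.8
back4mm x [-0.037  0.013  0.007]
up 40 [-0.063  0.026 -0.394]
up40 back4 [-0.1    0.039 -0.387]
t8.25 mid [59.1 -8.4] z19.8 phi69.8 s60.1 A [69.5 19.8] B [ 48.7 -36.7] F [ 5.2 -1.8  4.4] rot [176.3   9.  161.2]
```

Jar centre is at (88,-42) mm in the tray frame, beyond the 66 mm limit and upright. I back off a little, then lift straight up.

>>> apply_moves(
  moves=[
    [-0.04,0.013,0.007,0,0],
    [-0.045,0.015,0.007,0,0],
    [-0.07,0.028,-0.39,0,0],
    [-0.075,0.03,-0.43,0,0],
    [-0.075,0.03,-0.43,0,0],
    [-0.06,0.026,-0.39,0,0],
    [-0.06,0.026,-0.39,0,0],
    [0,0,0,0,0],
  ],
)

```text
time_s: 9.05
ee_pos: [0.5027, 0.0586, 0.2291]
tcp_rot: [176.9, 7.9, 161.2]
wrist_force: [-0.2, 1.0, 0.1]
width: 0.0462
```

```bash
python3 wl.py w11; python3 look.py p11
```

```text
t9.10 mid [54.6 -6.3] z226.5 phi69.8 s60.3 A [65. 22.] B [ 44.2 -34.6] F [-0.  1. -0.] rot [177.    7.7 161.2]
jar [ 86.3 -41.6] 0.02122933603823185 slope [-0.6  0.1] z 0.0517991771156355
scene cap [ 85.  -42.1] 22.6 284
scene flap deg 1.0 52
side cap [ 85.9 -41.1] 21.3 162
side flap deg -0.4 31
cap slope [1.4 1.6] z 0.0495 ext [[63.0, -64.0], [105.0, -24.0]]
```

View pics/p11.png

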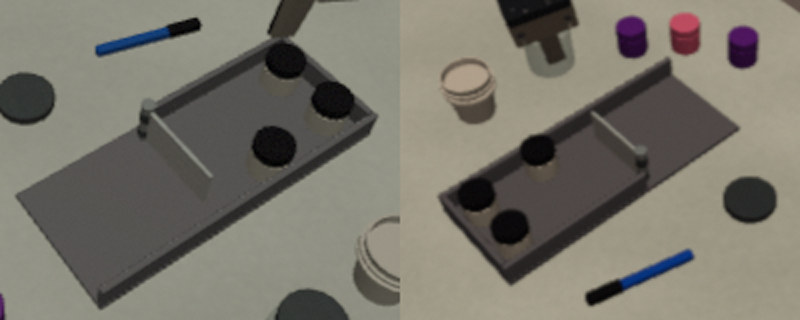

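View pics/w11.png

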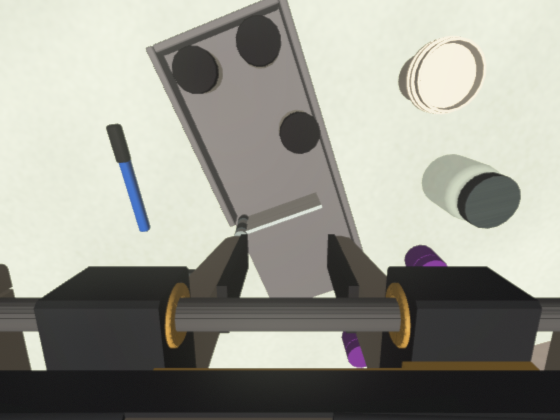

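>>> apply_moves(
  moves=[
    [0,0,-0.1,0,0],
    [0,0,-0.1,0,0],
    [0,0,0,0,0],
    [0,0,0,0,0],
    [0,0,0,0,0],
  ],
)

```text
time_s: 9.7
ee_pos: [0.4932, 0.0576, 0.2394]
tcp_rot: [177.4, 6.9, 161.2]
wrist_force: [-0.2, 0.7, 1.0]
width: 0.046
```

```bash
python3 - <<'E'
from keys import *
import pickle
D=pickle.load(open("d0.pkl","rb"))
for n in ["scene","side"]:
    d=get_image(n);a=D[n]["img"].astype(int);b=d["img"].astype(int);save(d,n+"_end.png")
    for nm,c in dict(p1=(.378,.012),p2=(.375,.08),lid=(.638,-.12),glass=(.6,.26)).items():
        z={"lid":.0145,"glass":.095}.get(nm,.051);o=[]
        for dd in (D[n],d):
            W=cloud(dd).reshape(-1,3);C=dd["img"].reshape(-1,3).sum(1)
            k=(abs(W[:,2]-z)<.006)&(np.hypot(W[:,0]-c[0],W[:,1]-c[1])<.045)&(C<(180 if nm in("lid","glass") else 70))
            o.append((W[k,:2].mean(0)*1e3).round(1).tolist())
        print(n,nm,o)
E
python3 look.py end1
```

```text
scene p1 [[382.8, 15.9], [382.7, 16.2]]
scene p2 [[378.3, 83.4], [378.7, 83.8]]
scene lid [[641.8, -116.4], [641.7, -115.9]]
scene glass [[600.0, 264.0], [600.4, 264.0]]
side p1 [[375.4, 9.9], [375.2, 9.9]]
side p2 [[371.6, 78.6], [371.2, 78.6]]
side lid [[632.8, -123.4], [633.1, -123.5]]
side glass [[592.2, 256.5], [598.3, 234.9]]
scene cap [ 84.8 -42.9] 22.5 285
scene flap deg 1.5 51
side cap [ 85.2 -42.2] 22.0 167
side flap deg -0.3 29
cap slope [1.4 0.9] z 0.0495 ext [[64.0, -64.0], [105.0, -24.0]]
```

View pics/scene_end.png

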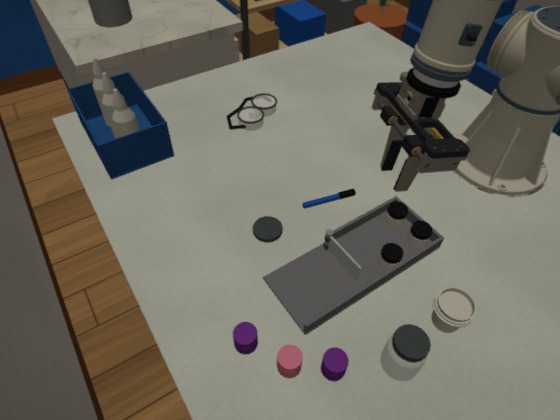

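The end picture shows the jar inside at (392,253), the flap shut at (345,255) and everything else in place. The side camera's glass-jar difference comes from the gripper blocking its view; the scene camera shows it unmoved.

```bash
python3 -c "
from station import job
print(job.close_job())"
```

```text
the job is handed in; nothing more can be done
None
```

The jar is inside the tray and the flap has swung shut behind it. I handed the job in at about 10 s. One finger opened the flap and held it between about 48° and 70° open while the other pushed the jar along the guide wall. The hand then lifted straight up and clear.

**Last checks:** all three cameras put the jar upright at about x = 85, y = -42 mm, past the 66 mm limit. The flap reads 0 to 1.5° in the scene and side views. The two jars inside, the lid and the glass jar are within 0.5 mm of where they started. The other objects look unmoved in the picture.

**What went less well:**
- **Jar wedged in the doorway:** the jar briefly jammed between the finger and the guide wall, with up to about 33 N at the wrist. Its cap measured a slope of about 8°, partly hidden from the camera. I backed off with the flap still held open. The jar measured upright again, and I pushed it from more squarely behind.
- **Hand tilt:** the tool leaned up to about 9° under load.
- **Glass jar in the side view:** that camera gave a different position for it because the gripper blocked its view. I relied on the scene camera, which showed it unmoved.

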